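# Finish a carton column on the banding stand and tag it

### The job

Finish the column of cartons on the banding stand: take the two cartons off the sloping chute and stack them squarely on the one already there, the taller one first and the flatter one on top, setting each down gently and then pulling it softly back until you feel it press against the upright stop plate. When the column is complete, hang the white batch tag by its eye on the stand's peg. Leave the bottles and caps as they are.

Things in the scene. Friction and masses are not known exactly. Their poses are not given: they have to be found in the camera images.
- stand: Fixed steel stand, open to +x. Origin: on the table under the column's middle. Base plate 12 mm thick, x -65..65, y -165..55 mm. Upright stop plate towards the robot: 70 mm wide, face at x = -50 mm looking to +x, top at z = 122 mm. A carton pressed on it and centred has its origin at x = 0, y = 0, its x along the stand's x. A post with a peg stands at the -y side
- peg (a point): Middle of the peg, on its axis, 110 mm above the table, at stand x 0, y -130 mm; axes as the stand's. The peg is an 8 mm round bar: from a 12 mm thick post at stand x = -35 mm (post top z = 115 mm) it runs level along +x to x = 25 mm, where its free end turns up by 7 mm within the next 7 mm
- carton_base: Plain cardboard carton, 100 (x) x 60 (y) x 40 mm (z), loose, already on the stand's base plate against the stop plate: the bottom of the column. Origin: centre of its underside
- carton_tall: Taller plain closed cardboard carton, 100 (x) x 60 (y) x 50 mm (z), 0.2 to 0.4 kg, lying on the chute with its z axis square to the slope. Origin: centre of its underside. Either end may face the stop plate
- carton_flat: Flatter plain closed cardboard carton, 100 (x) x 60 (y) x 35 mm (z), 0.1 to 0.3 kg, lying on the chute beside the other, 50 mm between their sides. Origin: centre of its underside. Either end may face the stop plate
- chute: Fixed steel outfeed chute: a plate 250 mm wide (y) and 150 mm long, sloping at 25 degrees, low end towards -x (the robot), with an 18 mm high lip across the low end. Origin: on the table under the slope's middle; the sloping surface is 90 mm above it. No side walls
- tag: White plastic batch tag, a plate 8 mm thick (x), 55 mm wide (y), 120 mm tall (z), standing upright in the slotted block. Origin: centre of its lower edge. A 22 mm round eye goes through it along x (see tag_eye). To be hung with its plate square across the peg, either face forward
- tag_eye (a point): Centre of the tag's 22 mm eye, 70 mm above its lower edge and 50 mm below its upper edge
- holder: Fixed grey slotted block, 50 (x) x 75 (y) x 36 mm (z); the tag stands in its 10 mm wide slot, which runs along y and is 30 mm deep (slot floor 6 mm above the table). Origin: centre of its underside
- bottle_a: White plastic bottle, 44 mm across, 82 mm tall, standing; not part of the job. Origin: centre of its underside
- bottle_b: White plastic bottle, 44 mm across, 82 mm tall, standing; not part of the job. Origin: centre of its underside
- bottle_c: White plastic jar, 44 mm across, 82 mm tall, standing; not part of the job. Origin: centre of its underside
- bottle_d: White plastic bottle, 44 mm across, 82 mm tall, standing; not part of the job. Origin: centre of its underside
- cap_a: White bottle cap, a disc 38 mm across and 14 mm high, lying flat; not part of the job. Origin: centre of its underside
- cap_b: White bottle cap, a disc 38 mm across and 14 mm high, lying flat; not part of the job. Origin: centre of its underside
There are look-alikes about, which are no part of the job. What is shaped like the carton_flat but red or turquoise is not meant.

How it is judged:
By the outcome, as a careful person would: the job done as asked, in the order asked, and still so for the second after the job is handed in, with the robot touching nothing.
It also fails if it takes over 72 s, if anything falls off the work surface, if the arm or the gripper's body presses on something with over 40 N, if the wrist force passes 120 N, or if a joint passes its speed limit or range.

### The arm

A 7-joint arm with a two-finger parallel gripper is mounted at the origin on the work surface. World frame = base frame: x ahead of the robot, y to its left, z up, the work surface at z = 0. Lengths are in m, angles in degrees, forces in N, time in s.
With the tool pointing down it reaches from about 0.4 to 0.85 m from the base axis. Payload 10.4 kg.
Tool frame: the origin (TCP) lies at the very end of the fingers, on their centre line; the grasp point (between the pads) lies robot.tcp_to_grasp behind it (robot.tcp_to_grasp is the distance from the TCP to the grasp point, in m); z points along the fingers, y is the direction in which the jaws open and shut (so a half turn about z gives the same grasp; the last joint's range is limited). The gripper opens to 87 mm and grips with 3 to 60 N. Pads are 19 mm wide; open, the fingers measure 117 mm over their backs; the gripper's body (75 mm by 190 mm) begins 51 mm behind the grasp point.
Start: joints at [64.309, 19.034, -3.707, 83.658, 1.238, 77.344, -5.071], TCP at [0.258, -0.569, 0.223] pointing down, gripper open.
Joint ranges: [-148.97, 148.97], [-28.65, 121.19], [-84.17, 76.75], [9.2, 138.47], [-72.65, 252.65], [3.7, 117.97], [-149.18, 149.18]. Speed limits (degrees/s): [127.2, 127.2, 159.86, 159.86, 180, 180, 180].

### API

Orientations are given as a 3x3 rotation matrix whose columns are the frame's x, y, z axes.
In Python, from plant import robot gives the robot as it stands.
- The arm moves only by the tool move_arm, never from a script. Its argument "deltas" is a list that holds one entry, the list of rows, each a list of 5 numbers: the shift along the tool's x, y, z in cm, then the turn about the tool's z in rad, then the finger opening in cm, from 0 to 8.7. In form: [[[dx, dy, dz, twist, jaw], ...]]. A call has 1 to 12 rows; each row is the pose to reach, as a shift and turn from the pose commanded when the call began, along the tool's axes at that moment; what a row does not reach only later rows make up. A row lasts 1/10 s, in which the tool goes at most 50 mm and 8.59 degrees, less where a joint would pass 70% of its speed; a pose out of reach is approached as far as the arm can. A call with a gripper value outside its range is refused whole. The fingers move at their own pace and stop on an object; "force" is the grip in N (left out, the last holds). Time passes only in rows, so rows that repeat a pose let the fingers close. It gives the time, the measured TCP pose, the force and the opening at its end, in the units of the state.
- robot.get_obs(): the state, without advancing time (a new reading comes with each control period).
- robot.camera(name): name is "scene" or "side" or "wrist"; returns a dict with "image" (480x640x3 uint8, red, green, blue), "fov_y" (degrees; the focal length in pixels is half the picture's height over the tangent of half this angle, whatever the lens; pixels are square), "cx", "cy" (the principal point, pixels), "R" (3x3) and "t" (3): a world point X has camera coordinates R X + t. Camera axes: x right, y down, z forward; pixel columns grow to the right and rows downward; lengths in m; the calibration is good to about 2 mm. A picture is of the moment at which its call begins. There is no depth.
- robot.finish_job(): hands the job in, once; it reports no verdict.
Trained networks look in a picture, given as the dict that the camera call returned (one of the last four; its "shot" number tells which), for a name from the list of things; names that differ only in an ending like _2 or _b are one class to them, and where a whole thing is asked for, a point or a joint stands for the part that bears it (a point fixed in the world has none). Each returns a list of dicts, best first, with "score" (0 to 1); they miss things now and then, are a little off and sometimes report something else, mostly with a low value. They report only what shows in the picture. A call takes as long as a camera call. They do not tell look-alikes from the thing itself.
- robot.recognise(name, picture): "bbox" ([centre column, centre row, width, height] in pixels, round what is visible of it).
- robot.outline_of(name, picture): "mask" (480x640 bool, what is visible of it) and "bbox" ([centre column, centre row, width, height] in pixels, round what is visible of it).
The state is a dict: "clock": time; "joint_pos": joint angles; "joint_vel": joint speeds; "joint_torque": joint torques, N m; "eef_pos": TCP position; "tcp_rot": TCP orientation; "wrist_force": force on the tool from outside, world axes, zero at the start; "torque": the same for the moment, N m; "gripper_width": finger opening in m.
Only numpy, scipy, OpenCV 4.12 (cv2) and the standard library are available. Lean on these libraries where they do the work, as an engineer would, in place of code of your own. Each camera call takes 0.05 s, during which the arm holds its last target. There are 200 camera calls.

## Working session

There is one attempt and no reset: what is moved stays moved. The work goes in short steps, Python scripts to look and compute and a tool call to move; the robot and the scene stay as the last step left them, time stands still between calls to the robot, and variables do not carry over. Pictures are saved under pics/ and viewed, about 8 in all and at most 12, crops included, and the job is handed in when it is done.

Besides the shell and the picture viewer there is one more tool, called after "Emit:" by a JSON object that holds its "method" and its "body". move_arm: Moves the arm, as the interface text tells. Its arguments: {"type":"object","properties":{"deltas":{"type":"array"},"force":{"type":"number"}},"required":["deltas"]}

```bash
ls; mkdir -p pics; python3 - <<'E'
from plant import robot
import cv2,numpy as np
o=robot.get_obs()
print(o['clock'],o['eef_pos'],o['tcp_rot'],o['gripper_width'],robot.tcp_to_grasp)
for n in ['scene','side']:
    p=robot.camera(n)
    print(n,p['fov_y'],p['cx'],p['cy'],np.round(p['R'],4).tolist(),np.round(p['t'],4).tolist())
    cv2.imwrite(f'pics/{n}1.png',p['image'][:,:,::-1])
    for k in ['carton_base','carton_tall','carton_flat','tag','holder','chute','stand','bottle_a','cap_a']:
        print(k,[(np.round(d['bbox']).astype(int).tolist(),round(d['score'],2)) for d in robot.recognise(k,p)])
E
```

```text
pics
0.0 [ 0.25800033 -0.56883943  0.22173429] [[ 9.10687244e-01  4.13096007e-01 -6.57260634e-04]
 [ 4.13096522e-01 -9.10686377e-01  1.25973208e-03]
 [-7.81680131e-05 -1.41873402e-03 -9.99998991e-01]] 0.08700387056015145 0.0187
scene 56.57323001523444 318.20430738560634 236.6169138705539 [[-0.1376, 0.9905, 0.0056], [0.7423, 0.1068, -0.6615], [-0.6558, -0.0869, -0.7499]] [0.0354, -0.3487, 1.4083]
carton_base [([231, 224, 40, 46], 0.77)]
carton_tall [([436, 229, 45, 45], 0.62)]
carton_flat [([456, 197, 36, 34], 0.89), ([253, 353, 38, 61], 0.73), ([384, 240, 40, 37], 0.7)]
tag [([291, 257, 27, 37], 0.57)]
holder []
chute [([412, 263, 135, 84], 0.89)]
stand [([214, 213, 101, 81], 0.7)]
bottle_a [([207, 259, 20, 30], 0.93), ([167, 259, 22, 31], 0.7), ([454, 309, 31, 32], 0.66), ([329, 205, 13, 37], 0.66)]
cap_a [([454, 308, 29, 35], 0.32)]
side 53.1449712497702 325.2763967211847 235.12910977350714 [[-0.8197, -0.5728, -0.0023], [-0.3681, 0.5299, -0.764], [0.4389, -0.6254, -0.6452]] [0.4549, 0.2337, 0.8457]
carton_base [([388, 210, 33, 39], 0.61)]
carton_tall [([254, 303, 75, 69], 0.88)]
carton_flat [([331, 441, 80, 70], 0.88), ([278, 261, 69, 57], 0.84), ([353, 356, 49, 66], 0.72), ([260, 195, 45, 31], 0.71)]
tag [([314, 211, 20, 44], 0.75), ([276, 259, 66, 59], 0.52)]
holder [([313, 236, 40, 35], 0.69)]
chute [([247, 298, 129, 148], 0.61)]
stand [([410, 198, 95, 90], 0.82)]
bottle_a [([179, 310, 28, 42], 0.93), ([371, 167, 11, 30], 0.91), ([362, 185, 17, 34], 0.58)]
cap_a [([436, 232, 16, 16], 0.7)]
```

View pics/scene1.png

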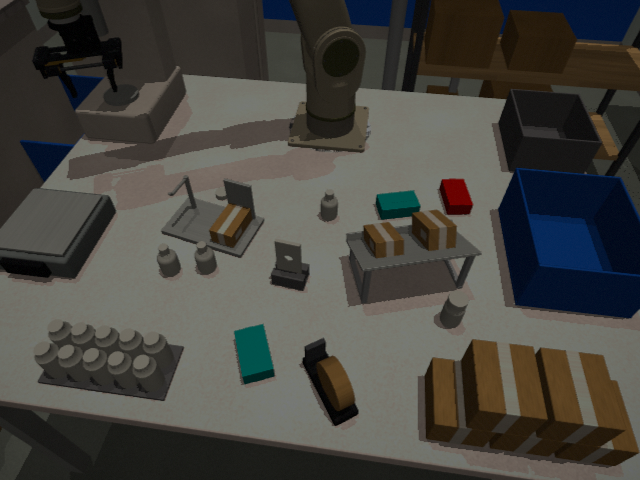

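View pics/side1.png

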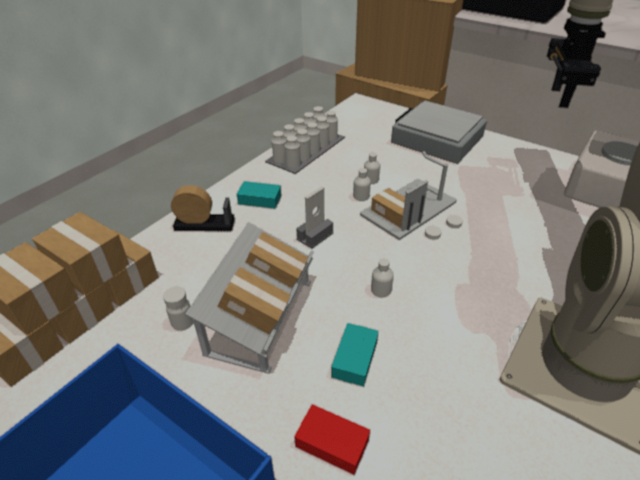

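The two brown taped cartons on the chute are the ones I need. The flat one is at scene (384,240) and side (278,261), the tall one at scene (436,230) and side (254,303). The turquoise boxes at scene (398,204) and (253,353) and the red one at (456,197) are look-alikes. The stand is at scene (214,213), with the base carton at (231,224) and the tag at (291,257). Next I fit models to the outlines in both cameras.

```bash
cat > h.py <<'E'
import numpy as np,cv2
from scipy.optimize import minimize
def proj(p,X):
    f=240/np.tan(np.radians(p['fov_y']/2)); c=np.asarray(X)@np.asarray(p['R']).T+p['t']
    return np.c_[p['cx']+f*c[:,0]/c[:,2],p['cy']+f*c[:,1]/c[:,2]]
def box(x0,x1,y0,y1,z0,z1): return np.array([[x,y,z] for x in(x0,x1) for y in(y0,y1) for z in(z0,z1)],float)/1000
def place(P,x,y,yaw,z=0):
    c,s=np.cos(np.radians(yaw)),np.sin(np.radians(yaw)); return P@np.array([[c,s,0],[-s,c,0],[0,0,1]])+[x,y,z]
a=np.radians(25); TILT=np.array([[np.cos(a),0,-np.sin(a)],[0,1,0],[np.sin(a),0,np.cos(a)]])  # +x end up
def onslope(P,s,l): return (P+[s,l,0])@TILT.T+[0,0,.09]
def hullmask(p,parts,S=2):
    m=np.zeros((480*S,640*S),np.uint8)
    for q in parts: cv2.fillConvexPoly(m,cv2.convexHull(np.round(((proj(p,q)+.5)*S-.5)*16).astype(np.int32)),1,shift=4)
    return m>0
def iou(p,parts,mask):
    m=hullmask(p,parts); M=np.kron(mask,np.ones((2,2)))>0
    return (m&M).sum()/max(1,(m|M).sum())
def fit(cost,x0,step):
    x0=np.array(x0,float); sim=np.vstack([x0]+[x0+np.eye(len(x0))[i]*step[i] for i in range(len(x0))])
    r=minimize(cost,x0,method='Nelder-Mead',options=dict(initial_simplex=sim,maxfev=600,xatol=1e-4,fatol=1e-5)); 
    sim=np.vstack([r.x]+[r.x-np.eye(len(x0))[i]*step[i]*.4 for i in range(len(x0))])
    return minimize(cost,r.x,method='Nelder-Mead',options=dict(initial_simplex=sim,maxfev=600,xatol=1e-4,fatol=1e-5))
def ray(p,u,v,z):
    f=240/np.tan(np.radians(p['fov_y']/2)); R=np.asarray(p['R']); d=R.T@[(u-p['cx'])/f,(v-p['cy'])/f,1]; C=-R.T@p['t']
    return C+d*(z-C[2])/d[2]
def mask(r,name,p,near):
    L=[d for d in r.outline_of(name,p) if np.hypot(d['bbox'][0]-near[0],d['bbox'][1]-near[1])<25]
    return L[0]['mask'] if L else None
BASE=[box(-65,65,-165,55,0,12)]
STAND=BASE+[box(-56,-50,-35,35,0,122),box(-41,-29,-136,-124,0,115),box(-35,32,-134,-126,106,114),box(-50,50,-30,30,12,52)]
TAG=[box(-4,4,-27.5,27.5,6,126)]; HOLD=[box(-25,25,-37.5,37.5,0,36)]
E
cat > m1.py <<'E'
from plant import robot
from h import *
S,D=robot.camera('scene'),robot.camera('side')
def go(nm,spec,parts,x0,step):
    ms=[(p,mask(robot,n,p,c)) for p,n,c in spec]; print(nm,[None if m is None else int(m.sum()) for _,m in ms])
    ms=[t for t in ms if t[1] is not None]
    if not ms: return
    r=fit(lambda q:-sum(iou(p,parts(q),m) for p,m in ms),x0,step)
    print(' ',np.round(r.x,4),[round(iou(p,parts(r.x),m),3) for p,m in ms]); return r.x
for p,uv in((S,(231,224)),(S,(291,280)),(S,(412,263)),(D,(388,210)),(D,(313,236))): print(np.round(ray(p,*uv,.03),3))
sx=ray(S,231,224,.03)
go('base',[(S,'carton_base',(231,224)),(D,'carton_base',(388,210))],lambda q:[place(box(-50,50,-30,30,12,52),*q)],[sx[0],sx[1],0],[.02,.02,15])
go('stand',[(S,'stand',(214,213)),(D,'stand',(410,198))],lambda q:[place(P,*q) for P in STAND],[sx[0],sx[1],0],[.02,.02,15])
h=ray(S,291,275,.02)
go('holder',[(S,'holder',(291,273)),(D,'holder',(313,236))],lambda q:[place(P,*q) for P in HOLD],[h[0],h[1],0],[.02,.02,15])
go('tag',[(S,'tag',(291,257)),(D,'tag',(314,211))],lambda q:[place(P,*q) for P in TAG],[h[0],h[1],0],[.02,.02,15])
for nm,H,a,b in(('carton_tall',50,(436,229),(254,303)),('carton_flat',35,(384,240),(278,261))):
    c=ray(S,*a,.105)
    go(nm,[(S,nm,a),(D,nm,b)],lambda q:[place(box(-50,50,-30,30,0,H)@TILT.T,q[0],q[1],q[2],q[3])],[c[0],c[1],0,.08],[.02,.02,15,.01])
c=ray(S,412,250,.09)
CH=box(-75,75,-125,125,-3,0)
go('chute',[(S,'chute',(412,263)),(D,'chute',(247,298))],lambda q:[place(onslope(P,0,0),*q) for P in (CH,)],[c[0],c[1],0],[.02,.02,10])
big=cv2.resize(S['image'][150:320,150:490],None,fx=2.35,fy=2.35,interpolation=cv2.INTER_CUBIC); cv2.imwrite('pics/s_crop.png',big[:,:,::-1])
E
python3 m1.py
```

```text
[ 0.481 -0.183  0.03 ]
[ 0.626 -0.009  0.03 ]
[0.54  0.253 0.03 ]
[ 0.491 -0.17   0.03 ]
[0.582 0.01  0.03 ]
base [1169, 943]
  [  0.4834  -0.1821 -12.3433] [np.float64(0.909), np.float64(0.689)]
stand [3422, 2502]
  [  0.4807  -0.182  -12.4918] [np.float64(0.696), np.float64(0.674)]
holder [620, 662]
  [ 0.5985 -0.0169 -6.9778] [np.float64(0.607), np.float64(0.702)]
tag [651, 695]
  [ 0.6116 -0.0392 -7.    ] [np.float64(0.2), np.float64(0.768)]
carton_tall [1403, None]
  [ 0.506   0.2905 17.9204  0.0774] [np.float64(0.953)]
carton_flat [1096, 1991]
  [ 0.5505  0.1796 17.7662  0.0904] [np.float64(0.927), np.float64(0.96)]
chute [3423, 5864]
  [ 0.5439  0.2392 17.7687] [np.float64(0.45), np.float64(0.437)]
```

View pics/s_crop.png

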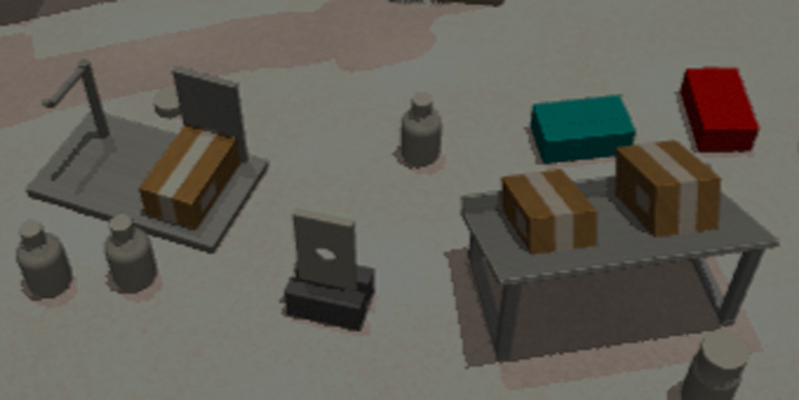

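Confirmed in the crop: the brown flat carton is at (548,210) and the tall one at (668,187). Both carry tape and lie on the chute, so the red and turquoise boxes are not meant. Now I fit the stand and tag from their corner pixels.

```bash
cat > m2.py <<'E'
from plant import robot
from h import *
from scipy.optimize import least_squares
S,D=robot.camera('scene'),robot.camera('side')
def pf(nm,obj,x0):
    X=np.array([o[0] for o in obj],float)/1000; uv=np.array([o[1] for o in obj],float)/2.35+150-.3
    r=least_squares(lambda q:(proj(S,place(X,*q))-uv).ravel(),x0,x_scale=[.1,.1,10],loss='soft_l1',f_scale=2)
    print(nm,np.round(r.x,4)); print(np.round((proj(S,place(X,*r.x))-uv),1).tolist()); return r.x
st=pf('stand',[((-65,55,12),(268,163)),((65,55,12),(212,247)),((65,-165,12),(30,187)),((-65,-165,12),(90,113)),((-53,-35,122),(175,70)),((-53,35,122),(244,88)),((-35,-130,115),(87,64)),((32,-130,117),(47,103)),((-50,-30,52),(187,127)),((-50,30,52),(238,143)),((50,-30,52),(143,187)),((50,30,52),(188,203))],[.48,-.18,-20])
tg=pf('tag',[((0,-27.5,126),(296,212)),((0,27.5,126),(355,221)),((4,0,76),(327,254)),((25,-37.5,36),(287,297)),((25,37.5,36),(368,310)),((-25,37.5,36),(375,268))],[.6,-.01,-10])
for nm,c in(('carton_tall',(254,303)),):
    m=[d for d in robot.outline_of('carton_tall',D)+robot.outline_of('carton_flat',D)]
    for d in m: print(np.round(d['bbox']),round(d['score'],2))
# overlay check in side picture
im=cv2.resize(D['image'],None,fx=2.5,fy=2.5,interpolation=cv2.INTER_CUBIC)
def draw(P,col):
    q=np.round(((proj(D,P)+.5)*2.5-.5)).astype(int)
    for i in range(8):
        for j in(1,2,4):
            if not i&j: cv2.line(im,tuple(map(int,q[i])),tuple(map(int,q[i|j])),col,1)
for P in STAND: draw(place(P,*st),(0,255,0))
for P in TAG+HOLD: draw(place(P,*tg),(255,255,0))
draw(place(box(-50,50,-30,30,0,50)@TILT.T,.506,.2905,17.92,.0774),(0,255,255)); draw(place(box(-50,50,-30,30,0,35)@TILT.T,.5505,.1796,17.77,.0904),(0,255,255))
cv2.imwrite('pics/side_ov.png',im[300:900,460:1240,::-1])
E
python3 m2.py
```

```text
stand [  0.4857  -0.1802 -13.7116]
[[1.0, -0.4], [0.2, 1.2], [-1.8, 0.7], [1.6, -1.6], [0.1, 0.2], [-2.8, -0.0], [-0.5, -0.3], [0.4, 0.2], [0.5, -1.4], [0.4, -1.8], [-1.8, 0.8], [1.7, 1.1]]
tag [ 0.6006 -0.0145 -2.3426]
[[0.1, 0.8], [1.0, 0.7], [0.5, 1.3], [-0.5, -0.6], [-1.4, -1.1], [0.0, -1.1]]
[252. 303.  71.  64.] 0.83
[381. 279.  25.  44.] 0.39
[259. 195.  49.  27.] 0.92
[274. 260.  68.  59.] 0.77
[354. 356.  45.  63.] 0.71
[331. 438.  75.  69.] 0.55
```

View pics/side_ov.png

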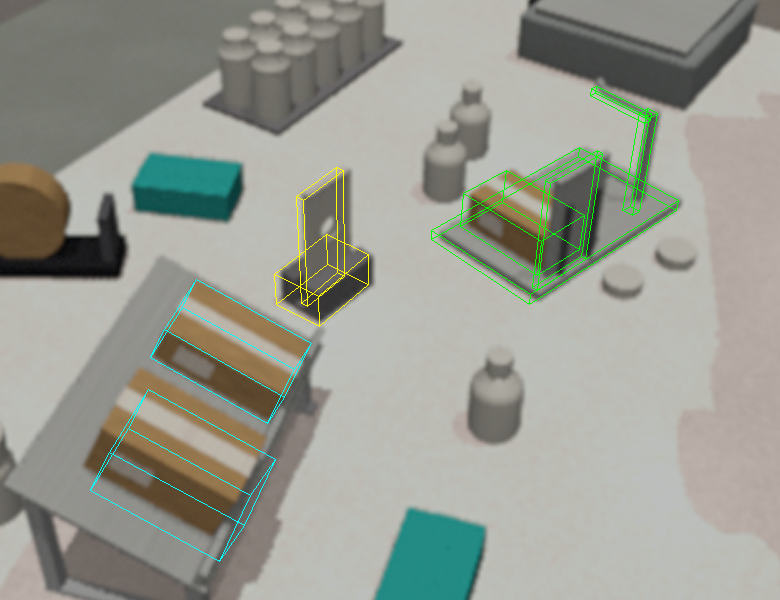

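The stand model agrees with the side view to about 2 mm. The tag model is about 6 px off in the overlay, and the tall carton needs a second view. I'll head for the chute by way of the stand and look with the wrist camera there.

Emit:
{"method": "move_arm", "body": {"deltas": [[[31.8,-26.1,-13.8,0.115,8.7],[31.8,-26.1,-13.8,0.115,8.7],[31.8,-26.1,-13.8,0.115,8.7],[31.8,-26.1,-13.8,0.115,8.7],[31.8,-26.1,-13.8,0.115,8.7],[31.8,-26.1,-13.8,0.115,8.7],[31.8,-26.1,-13.8,0.115,8.7],[31.8,-26.1,-13.8,0.115,8.7],[31.8,-26.1,-13.8,0.115,8.7],[31.8,-26.1,-13.8,0.115,8.7],[31.8,-26.1,-13.8,0.115,8.7],[31.8,-26.1,-13.8,0.115,8.7]]]}}

```text
clock: 3.2
eef_pos: [0.4393, -0.2014, 0.3601]
tcp_rot: [[0.953, 0.304, -0.001], [0.304, -0.953, -0.0], [-0.001, -0.0, -1.0]]
wrist_force: [-0.0, -0.2, 0.0]
gripper_width: 0.087
```

```bash
cat > m3.py <<'E'
from plant import robot
from h import *
import pickle
W,S,D=robot.camera('wrist'),robot.camera('scene'),robot.camera('side')
o=robot.get_obs(); print(o['clock'],np.round(o['eef_pos'],4),np.round(o['tcp_rot'],3).tolist(),np.round(o['wrist_force'],2))
print('cam at',np.round(-W['R'].T@W['t'],3),np.round(W['R'],2).tolist(),W['fov_y'])
pickle.dump(W,open('w1.pkl','wb')); cv2.imwrite('pics/w1.png',W['image'][:,:,::-1])
for a,nm,H in((( .517,.284,17.8,.085),'carton_tall',50),((.5505,.1796,17.8,.0855),'carton_flat',35)):
    P=lambda q:[place(box(-50,50,-30,30,0,H)@TILT.T,q[0],q[1],q[2],q[3])]
    ms=[]
    for p in(S,D):
        c=proj(p,P(a)[0]).mean(0); m=mask(robot,nm,p,c)
        if m is not None: ms.append((p,m))
    r=fit(lambda q:-sum(iou(p,P(q),m) for p,m in ms),a,[.01,.01,5,.01]); print(nm,len(ms),np.round(r.x,4),[round(iou(p,P(r.x),m),3) for p,m in ms])
E
python3 m3.py
```

```text
3.35 [ 0.4394 -0.2012  0.3601] [[0.953, 0.304, -0.001], [0.304, -0.953, 0.0], [-0.001, -0.0, -1.0]] [-0.71 -0.79 -0.05]
cam at [ 0.504 -0.181  0.522] [[0.3, -0.95, -0.0], [-0.92, -0.29, 0.25], [-0.23, -0.07, -0.97]] 59.18141037643698
carton_tall 2 [ 0.5155  0.2864 18.0358  0.09  ] [np.float64(0.935), np.float64(0.965)]
carton_flat 2 [ 0.5503  0.1798 17.82    0.0899] [np.float64(0.942), np.float64(0.961)]
```

View pics/w1.png

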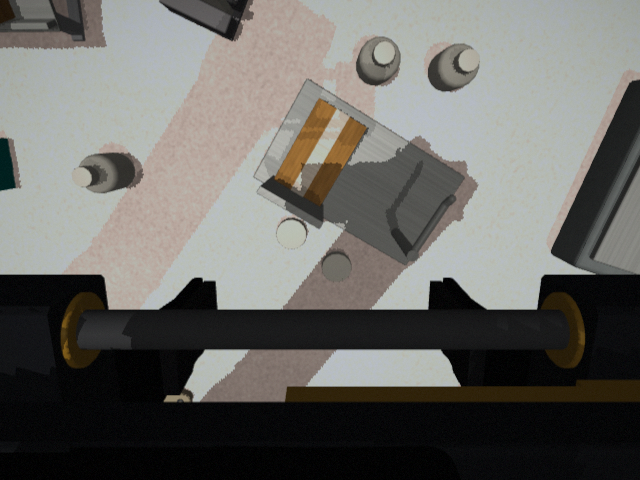

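The wrist view shows the stand from above, with the base carton at (320,150) against its stop plate, the peg at (425,225) and the caps at (291,233) and (336,266). The two-camera carton fits agree with each other: 112 mm between centres against the expected 110, and equal yaw at 18°. I'm going to the tall carton.

Emit:
{"method": "move_arm", "body": {"deltas": [[[21.0,-44.1,14,0,8.7],[21.0,-44.1,14,0,8.7],[21.0,-44.1,14,0,8.7],[21.0,-44.1,14,0,8.7],[21.0,-44.1,14,0,8.7],[21.0,-44.1,14,0,8.7],[21.0,-44.1,14,0,8.7],[21.0,-44.1,14,0,8.7],[21.0,-44.1,14,0,8.7],[21.0,-44.1,14,0,8.7],[21.0,-44.1,14,0,8.7],[21.0,-44.1,14,0,8.7]]]}}

```text
clock: 4.75
eef_pos: [0.5042, 0.2855, 0.2195]
tcp_rot: [[0.951, 0.309, -0.002], [0.309, -0.951, 0.0], [-0.002, -0.001, -1.0]]
wrist_force: [-0.5, -0.4, -0.1]
gripper_width: 0.0868
```

```bash
cat > m4.py <<'E'
from plant import robot
from h import *
import pickle
W=robot.camera('wrist'); o=robot.get_obs(); print(o['clock'],np.round(o['eef_pos'],4),np.round(o['tcp_rot'],3).tolist(),np.round(o['wrist_force'],2))
im=W['image'].copy()
def draw(P,col):
    q=np.round(proj(W,P)).astype(int)
    for i in range(8):
        for j in(1,2,4):
            if not i&j: cv2.line(im,tuple(map(int,q[i])),tuple(map(int,q[i|j])),col,1)
draw(place(box(-50,50,-30,30,0,50)@TILT.T,.5155,.2864,18,.09),(0,255,255)); draw(place(box(-50,50,-30,30,0,35)@TILT.T,.5503,.1798,18,.09),(0,255,0))
cv2.imwrite('pics/w2.png',im[:,:,::-1])
E
python3 m4.py
```

```text
4.8 [0.505  0.2838 0.2202] [[0.952, 0.307, -0.001], [0.307, -0.952, -0.0], [-0.001, -0.0, -1.0]] [ 0.47 -0.35  1.02]
```

View pics/w2.png

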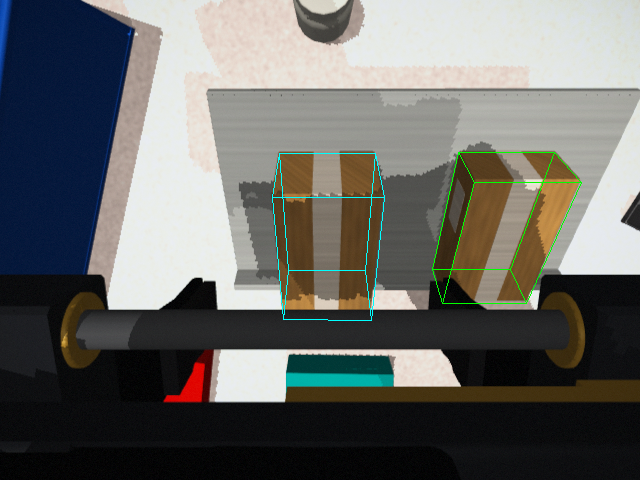

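The projected models sit on both cartons to within about 2 px (tall at (328,230), flat at (505,225)). Descending and gripping.

Emit:
{"method": "move_arm", "body": {"deltas": [[[0,0,5,0,8.7],[0,0,9,0,8.7],[0,0,11,0,8.7],[0,0,12,0,8.7],[0,0,12,0,5],[0,0,12,0,5],[0,0,12,0,5],[0,0,12,0,5],[0,0,12,0,5],[0,0,12,0,5]]], "force": 18}}

```text
clock: 5.8
eef_pos: [0.5056, 0.2841, 0.1015]
tcp_rot: [[0.952, 0.306, 0.001], [0.306, -0.952, 0.0], [0.001, 0.0, -1.0]]
wrist_force: [-0.3, -1.7, 6.4]
gripper_width: 0.0599
```

Emit:
{"method": "move_arm", "body": {"deltas": [[[0,0,-1,0,5],[0,0,-3,0,5],[0,0,-7,0,5],[0,0,-11,0,5],[0,0,-14,0,5],[0,0,-14,0,5]]]}}

```text
clock: 6.4
eef_pos: [0.5062, 0.2854, 0.2454]
tcp_rot: [[0.952, 0.306, 0.006], [0.306, -0.952, 0.003], [0.007, -0.001, -1.0]]
wrist_force: [0.1, 0.0, -4.2]
gripper_width: 0.0599
```

```bash
cat > m5.py <<'E'
import sys
from plant import robot
from h import *
W,D=robot.camera('wrist'),robot.camera('side'); o=robot.get_obs(); print(o['clock'],np.round(o['eef_pos'],4),np.round(o['tcp_rot'],4).tolist(),np.round(o['wrist_force'],2),o['gripper_width'])
c=proj(D,[o['eef_pos']])[0]; u,v=int(np.clip(c[0]-130,0,380)),int(np.clip(c[1]-120,0,240))
a=cv2.resize(D['image'][v:v+240,u:u+260],None,fx=1.66,fy=1.66,interpolation=cv2.INTER_CUBIC)
b=cv2.resize(W['image'],(400,300)); b=np.vstack([b,np.zeros((max(0,a.shape[0]-300),400,3),np.uint8)])
cv2.imwrite(sys.argv[1],np.hstack([a[:b.shape[0],:400],b])[:,:,::-1])
E
python3 m5.py pics/g1.png
```

```text
6.5 [0.505  0.2839 0.2407] [[0.9521, 0.3059, 0.0005], [0.3059, -0.9521, -0.0001], [0.0005, 0.0003, -1.0]] [-0.37  0.57 -3.4 ] 0.05990545055083821
```

View pics/g1.png

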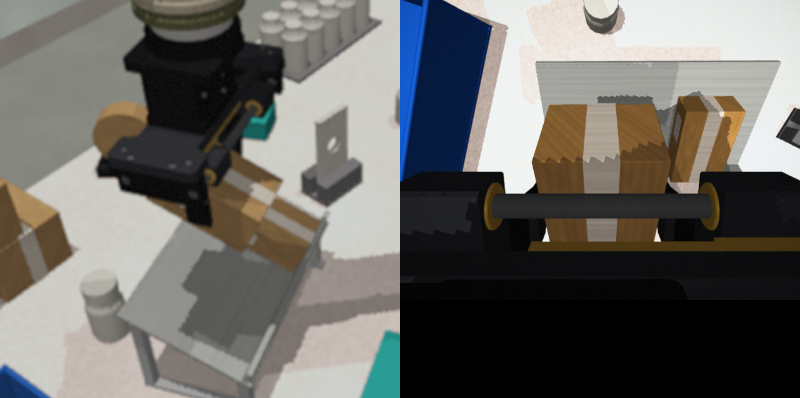

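The tall carton is held (3.4 to 4 N, about 0.35 kg), still at the slope's tilt. Before placing, I refine the stand pose using the first wrist picture as well.

```bash
cat > m6.py <<'E'
from plant import robot
from h import *
import pickle
from scipy.optimize import least_squares
S=robot.camera('scene'); W=pickle.load(open('w1.pkl','rb'))
so=[((-65,55,12),(268,163)),((65,55,12),(212,247)),((65,-165,12),(30,187)),((-65,-165,12),(90,113)),((-53,-35,122),(175,70)),((-35,-130,115),(87,64)),((32,-130,117),(47,103)),((-50,-30,52),(187,127)),((-50,30,52),(238,143)),((50,-30,52),(143,187)),((50,30,52),(188,203))]
wo=[((65,55,12),(307,80)),((65,-165,12),(463,184)),((-65,-165,12),(410,265)),((-65,55,12),(255,178)),((50,30,52),(319,98)),((50,-30,52),(369,127))]
XS,XW=[np.array([o[0] for o in L],float)/1000 for L in(so,wo)]; us=np.array([o[1] for o in so])/2.35+149.7; uw=np.array([o[1] for o in wo],float)
f=lambda q,w:np.r_[(proj(S,place(XS,*q))-us).ravel()*w[0],(proj(W,place(XW,*q))-uw).ravel()*w[1]]
for w in((1,0),(0,1),(1,1)):
    r=least_squares(f,[.48,-.18,-20],x_scale=[.1,.1,10],loss='soft_l1',f_scale=2,args=(w,)); print(w,np.round(r.x,4))
print(np.round((proj(W,place(XW,*r.x))-uw),1).tolist())
im=W['image'].copy()
for P in STAND:
    q=np.round(proj(W,place(P,*r.x))).astype(int)
    for i in range(8):
        for j in(1,2,4):
            if not i&j: cv2.line(im,tuple(map(int,q[i])),tuple(map(int,q[i|j])),(0,255,0),1)
cv2.imwrite('pics/w1ov.png',np.hstack([cv2.resize(W['image'][60:290,230:490],None,fx=1.5,fy=2,interpolation=2),cv2.resize(im[60:290,230:490],None,fx=1.5,fy=2,interpolation=2)])[:,:,::-1])
E
python3 m6.py
```

```text
(1, 0) [  0.4857  -0.1807 -13.7021]
(0, 1) [  0.4819  -0.1854 -12.3471]
(1, 1) [  0.4824  -0.1837 -13.0428]
[[-0.0, -2.8], [2.7, -6.9], [-4.3, 1.2], [-2.6, -1.4], [-0.1, 0.1], [-2.0, 1.2]]
```

View pics/w1ov.png

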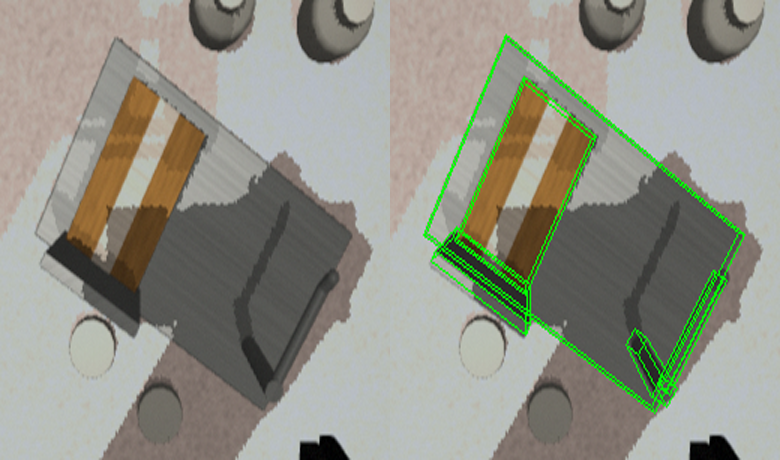

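The stand model (0.4824, -0.1837, yaw -13.0°) now matches the wrist picture to about 1 px on the plate corners, base carton and stop. My earlier residual of 7 px was a shadow corner I had picked wrongly. Carrying the tall carton over.

Emit:
{"method": "move_arm", "body": {"deltas": [[[-0.5,1.4,-1,0.02,5],[-1.5,4.5,-1,0.05,5],[-3.1,8.9,-1,0.11,5],[-4.6,13.4,-1,0.16,5],[-6.3,18.3,-1,0.22,5],[-7.9,23.2,-1,0.28,5],[-9.6,28.1,-1,0.34,5],[-11.3,33.0,-1,0.4,5],[-12.8,37.5,-1,0.46,5],[-14.2,41.5,-1,0.5,5],[-15.0,43.9,-1,0.53,5],[-15.3,44.5,0,0.538,5]]]}}

```text
clock: 7.75
eef_pos: [0.4946, -0.1907, 0.2406]
tcp_rot: [[0.973, -0.232, 0.0], [-0.232, -0.973, -0.001], [0.0, 0.001, -1.0]]
wrist_force: [-0.6, 0.6, -2.2]
gripper_width: 0.0599
```

Emit:
{"method": "move_arm", "body": {"deltas": [[[0,0,3,0,5],[0,0,7,0,5],[0,0,10,0,5],[0,0,12,0,5],[0,0,12.5,0,5],[0,0,12.5,0,5],[0,0,12.5,0,5]]]}}

```text
clock: 8.45
eef_pos: [0.4961, -0.1863, 0.1167]
tcp_rot: [[0.974, -0.225, 0.001], [-0.225, -0.974, -0.0], [0.002, 0.0, -1.0]]
wrist_force: [0.2, 0.8, -1.6]
gripper_width: 0.0598
```

Emit:
{"method": "move_arm", "body": {"deltas": [[[0,0,1,0,5],[0,0,2,0,5],[0,0,2.6,0,5],[0,0,3.0,0,5],[0,0,3.3,0,5],[0,0,3.6,0,5],[0,0,3.8,0,5],[0,0,3.8,0,5]]]}}

```text
clock: 9.25
eef_pos: [0.4985, -0.1873, 0.0797]
tcp_rot: [[0.974, -0.225, 0.006], [-0.225, -0.974, -0.002], [0.007, 0.001, -1.0]]
wrist_force: [5.2, -1.2, 6.6]
gripper_width: 0.0601
```

Emit:
{"method": "move_arm", "body": {"deltas": [[[0.5,0,0.2,0,5],[0.7,0,0.4,0,5],[0.9,0,0.6,0,5],[1.1,0,0.8,0,5],[1.2,0,1.0,0,5],[1.2,0,1.0,0,5]]]}}

```text
clock: 9.85
eef_pos: [0.5072, -0.1893, 0.0672]
tcp_rot: [[0.974, -0.225, -0.0], [-0.225, -0.974, 0.0], [-0.0, -0.0, -1.0]]
wrist_force: [1.9, -0.6, 0.6]
gripper_width: 0.0595
```

Emit:
{"method": "move_arm", "body": {"deltas": [[[0.1,0,0.1,0,5],[0.1,0,0.2,0,5],[0.1,0,0.2,0,5]]]}}

```text
clock: 10.15
eef_pos: [0.5081, -0.1894, 0.0654]
tcp_rot: [[0.974, -0.225, 0.0], [-0.225, -0.974, 0.0], [0.0, -0.0, -1.0]]
wrist_force: [2.6, 0.1, 0.5]
gripper_width: 0.0601
```

```bash
python3 m5.py pics/p1.png
```

```text
10.25 [ 0.5079 -0.1894  0.0654] [[0.9743, -0.2252, -0.0003], [-0.2252, -0.9743, 0.0001], [-0.0003, 0.0, -1.0]] [ 2.21 -0.   -0.72] 0.05985867178365904
```

View pics/p1.png

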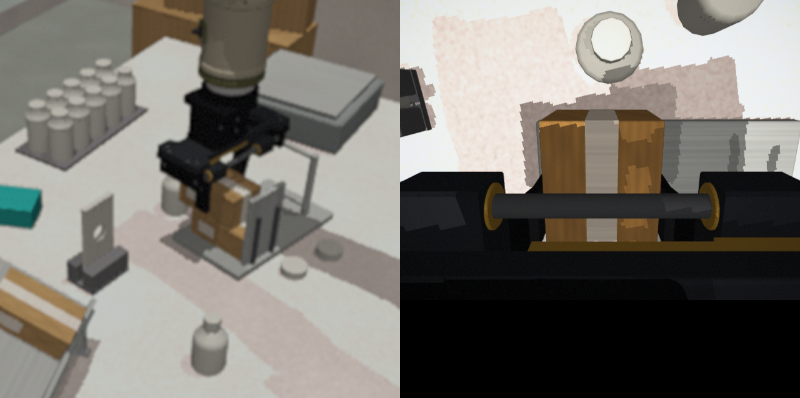

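The tall carton lies practically flat on the base carton. I'll release it to settle, regrip it lightly and pull it back.

Emit:
{"method": "move_arm", "body": {"deltas": [[[0,0,0,0,7.2],[0,0,0,0,7.2],[0,0,0,0,7.2],[0,0,0,0,7.2],[0,0,0,0,5],[0,0,0,0,5],[0,0,0,0,5],[0,0,0,0,5]]], "force": 12}}

```text
clock: 11.05
eef_pos: [0.5081, -0.1895, 0.0655]
tcp_rot: [[0.974, -0.225, -0.0], [-0.225, -0.974, -0.0], [-0.0, 0.0, -1.0]]
wrist_force: [-0.5, 0.0, 0.2]
gripper_width: 0.06
```

Emit:
{"method": "move_arm", "body": {"deltas": [[[-0.3,0,0,0,5],[-0.6,0,0,0,5],[-0.9,0,0,0,5],[-1.2,0,0,0,5],[-1.5,0,0,0,5],[-1.7,0,0,0,5],[-1.8,0,0,0,5],[-1.8,0,0,0,5]]]}}

```text
clock: 11.85
eef_pos: [0.4903, -0.1854, 0.0655]
tcp_rot: [[0.974, -0.225, -0.001], [-0.225, -0.974, -0.0], [-0.001, 0.0, -1.0]]
wrist_force: [-2.0, 0.7, 1.0]
gripper_width: 0.0599
```

Emit:
{"method": "move_arm", "body": {"deltas": [[[-0.1,0,0,0,5],[-0.2,0,0,0,5],[-0.3,0,0,0,5],[-0.4,0,0,0,5],[-0.4,0,0,0,5]]]}}

```text
clock: 12.35
eef_pos: [0.4865, -0.1845, 0.0656]
tcp_rot: [[0.974, -0.225, -0.0], [-0.225, -0.974, -0.0], [-0.0, 0.0, -1.0]]
wrist_force: [0.4, -0.1, -0.2]
gripper_width: 0.0595
```

Emit:
{"method": "move_arm", "body": {"deltas": [[[-0.1,0,0,0,5],[-0.2,0,0,0,5],[-0.2,0,0,0,5]]]}}

```text
clock: 12.65
eef_pos: [0.4846, -0.184, 0.0655]
tcp_rot: [[0.974, -0.225, -0.0], [-0.225, -0.974, -0.0], [-0.0, 0.0, -1.0]]
wrist_force: [-0.5, -0.0, -0.6]
gripper_width: 0.0595
```

Emit:
{"method": "move_arm", "body": {"deltas": [[[-0.1,0,0,0,5],[-0.2,0,0,0,5],[-0.2,0,0,0,5]]]}}

```text
clock: 12.95
eef_pos: [0.4826, -0.1836, 0.0655]
tcp_rot: [[0.974, -0.225, -0.0], [-0.225, -0.974, -0.0], [-0.0, 0.0, -1.0]]
wrist_force: [0.2, 0.2, -1.4]
gripper_width: 0.0597
```

Emit:
{"method": "move_arm", "body": {"deltas": [[[-0.1,0,0,0,5],[-0.2,0,0,0,5],[-0.3,0,0,0,5],[-0.3,0,0,0,5]]]}}

```text
clock: 13.35
eef_pos: [0.4809, -0.1831, 0.0658]
tcp_rot: [[0.974, -0.225, 0.003], [-0.225, -0.974, -0.001], [0.003, -0.0, -1.0]]
wrist_force: [5.4, -1.2, -5.1]
gripper_width: 0.0601
```

```bash
cat > m7.py <<'E'
import sys
from plant import robot
from h import *
D=robot.camera('side'); S=robot.camera('scene'); o=robot.get_obs(); print(o['clock'],np.round(o['eef_pos'],4),np.round(o['wrist_force'],2))
a=cv2.resize(D['image'][140:250,340:460],None,fx=3.3,fy=4,interpolation=cv2.INTER_CUBIC)
b=cv2.resize(S['image'][150:260,160:280],None,fx=3.3,fy=4,interpolation=cv2.INTER_CUBIC)
cv2.imwrite(sys.argv[1],np.hstack([a,b])[:,:,::-1])
E
python3 m7.py pics/p2.png
```

```text
13.45 [ 0.4809 -0.1831  0.0658] [ 4.95 -0.85 -5.11]
```

View pics/p2.png

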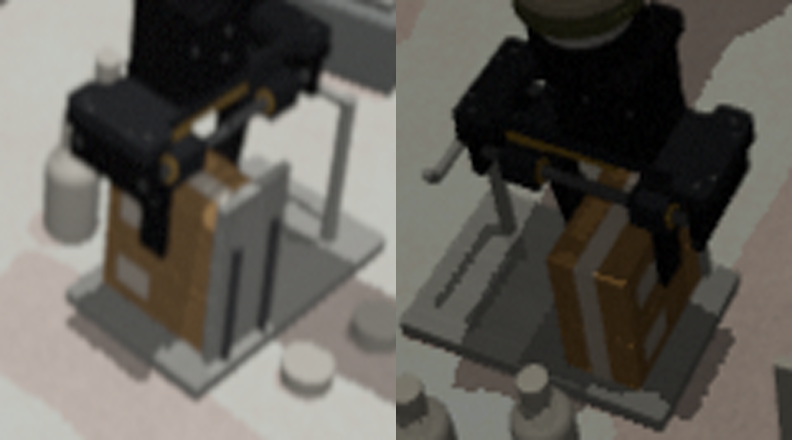

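The tall carton is pressed on the stop: 5 N along +x, a sharp rise at the expected spot. Both views show the column's two cartons square with the stop plate at (250,260) in the left crop. Now I release it and go for the flat carton.

Emit:
{"method": "move_arm", "body": {"deltas": [[[0,0,0,0,8.2],[0,0,0,0,8.2],[0,0,0,0,8.2],[0,0,0,0,8.2],[0,0,-2,0,8.2],[0,0,-6,0,8.7],[0,0,-11,0,8.7],[0,0,-16,0,8.7],[0,0,-16.5,0,8.7],[0,0,-16.5,0,8.7]]]}}

```text
clock: 14.45
eef_pos: [0.4806, -0.1832, 0.232]
tcp_rot: [[0.974, -0.225, 0.003], [-0.225, -0.974, -0.002], [0.003, 0.001, -1.0]]
wrist_force: [0.9, -0.1, 0.0]
gripper_width: 0.0869
```

Emit:
{"method": "move_arm", "body": {"deltas": [[[-1.95,-36.5,0,-0.541,8.7],[-1.95,-36.5,0,-0.541,8.7],[-1.95,-36.5,0,-0.541,8.7],[-1.95,-36.5,0,-0.541,8.7],[-1.95,-36.5,0,-0.541,8.7],[-1.95,-36.5,0,-0.541,8.7],[-1.95,-36.5,0,-0.541,8.7],[-1.95,-36.5,0,-0.541,8.7],[-1.95,-36.5,0,-0.541,8.7],[-1.95,-36.5,0,-0.541,8.7]]]}}

```text
clock: 15.45
eef_pos: [0.5425, 0.1764, 0.2288]
tcp_rot: [[0.951, 0.309, -0.003], [0.309, -0.951, -0.001], [-0.003, 0.0, -1.0]]
wrist_force: [-0.0, -0.1, 0.6]
gripper_width: 0.0869
```

```bash
cat > m8.py <<'E'
from plant import robot
from h import *
W,S,D=robot.camera('wrist'),robot.camera('scene'),robot.camera('side'); o=robot.get_obs(); print(o['clock'],np.round(o['eef_pos'],4),np.round(o['tcp_rot'],4)[:2,:2].tolist(),np.round(o['wrist_force'],2))
a=(.5503,.1798,18,.09)
P=lambda q:[place(box(-50,50,-30,30,0,35)@TILT.T,*q)]
ms=[]
for n,p in(('W',W),('S',S),('D',D)):
    m=mask(robot,'carton_flat',p,proj(p,P(a)[0]).mean(0)); print(n,None if m is None else (int(m.sum()),round(iou(p,P(a),m),3)))
    if m is not None and n!='W': ms.append((p,m))
r=fit(lambda q:-sum(iou(p,P(q),m) for p,m in ms),a,[.01,.01,5,.01]); print(np.round(r.x,4),-r.fun/len(ms))
# tag + stand column check
T=lambda q:[place(TAG[0],*q)]
ms=[]
for p in(S,D):
    for d in robot.outline_of('tag',p): print('tag',np.round(d['bbox']),round(d['score'],2))
    m=mask(robot,'tag',p,proj(p,T((.6,-.015,-3))[0]).mean(0))
    if m is not None: ms.append((p,m))
H=lambda q:[place(HOLD[0],*q)]
if ms:
    for y0 in(-15,0,10):
        r=fit(lambda q:-sum(iou(p,T(q),m) for p,m in ms),(.6,-.015,y0),[.01,.01,8]); print('tag',np.round(r.x,4),[round(iou(p,T(r.x),m),3) for p,m in ms])
E
python3 m8.py
```

```text
15.6 [0.5432 0.1753 0.2299] [[0.9519, 0.3064], [0.3064, -0.9519]] [ 0.01 -0.11  0.52]
W (13456, np.float64(0.952))
S (1077, np.float64(0.901))
D (1909, np.float64(0.946))
[ 0.5511  0.1792 17.0127  0.0896] 0.9288756051406727
tag [290. 256.  28.  35.] 0.94
tag [290. 278.  40.  26.] 0.6
tag [329. 205.  10.  34.] 0.26
tag [315. 210.  20.  46.] 0.73
tag [ 0.5961 -0.0184 -6.4861] [np.float64(0.737), np.float64(0.763)]
tag [ 0.5968 -0.0191 -5.9551] [np.float64(0.731), np.float64(0.772)]
tag [ 0.5967 -0.0191 -6.2998] [np.float64(0.731), np.float64(0.772)]
```

The flat carton is still where it was (wrist overlap 0.95). Gripping it now.

Emit:
{"method": "move_arm", "body": {"deltas": [[[0,-0.2,5,0,8.7],[0,-0.2,9,0,8.7],[0,-0.2,12,0,8.7],[0,-0.2,13.4,0,8.7],[0,-0.2,13.4,0,5],[0,-0.2,13.4,0,5],[0,-0.2,13.4,0,5],[0,-0.2,13.4,0,5],[0,-0.2,13.4,0,5]]], "force": 16}}

```text
clock: 16.85
eef_pos: [0.5432, 0.179, 0.0978]
tcp_rot: [[0.951, 0.308, 0.002], [0.308, -0.951, -0.0], [0.002, 0.001, -1.0]]
wrist_force: [-1.1, -0.2, 6.0]
gripper_width: 0.0597
```

Emit:
{"method": "move_arm", "body": {"deltas": [[[0,0,-1,0,5],[0,0,-3,0,5],[0,0,-7,0,5],[0,0,-12,0,5],[0,0,-16,0,5],[0,0,-16.5,0,5],[0,0,-16.5,0,5]]]}}

```text
clock: 17.55
eef_pos: [0.5428, 0.1793, 0.2629]
tcp_rot: [[0.951, 0.309, 0.002], [0.309, -0.951, 0.0], [0.002, 0.0, -1.0]]
wrist_force: [0.4, -0.7, -2.2]
gripper_width: 0.0598
```

The flat carton is held (about 2 N). I'll take one picture to check the column alignment and the tag before placing.

```bash
cat > m9.py <<'E'
from plant import robot
from h import *
S,D=robot.camera('scene'),robot.camera('side')
st=(.4824,-.1837,-13.0); tg=(.5967,-.0185,-6)
def crop(p,u,v,w,h,k,parts):
    im=cv2.resize(p['image'][v:v+h,u:u+w],None,fx=k,fy=k,interpolation=cv2.INTER_CUBIC); raw=im.copy()
    for P,col in parts:
        q=np.round((proj(p,P)-[u,v]+.5)*k-.5).astype(int)
        for i in range(8):
            for j in(1,2,4):
                if not i&j: cv2.line(im,tuple(map(int,q[i])),tuple(map(int,q[i|j])),col,1)
    return np.vstack([raw,im])
parts=[(place(P,*st),(0,255,0)) for P in STAND[1:4]]+[(place(box(-50,50,-30,30,52,102),*st),(0,255,255))]+[(place(P,*tg),(255,255,0)) for P in TAG+HOLD]
c1=crop(S,165,165,155,125,2.4,parts); c2=crop(D,295,150,170,125,2.4,parts)
cv2.imwrite('pics/ck.png',np.hstack([c1,c2])[:600,:800,::-1])
E
python3 m9.py
```

```text
(no output)
```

View pics/ck.png

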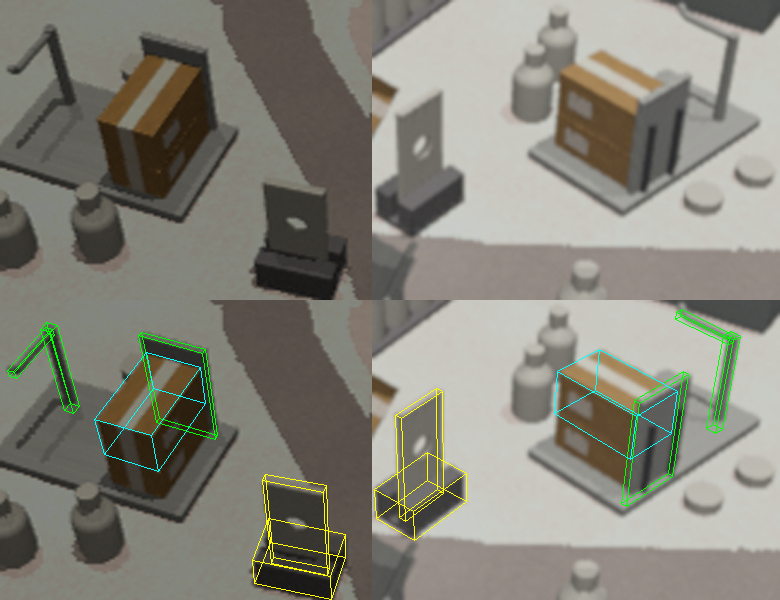

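The raw crops show the tall carton flush on the base carton and against the stop, sides in line at (154,134) to (162,195). Models agree to 1–2 px. The tag yaw in the side view looks less certain, so I'll look at it close up with the wrist camera later. Carrying the flat carton.

Emit:
{"method": "move_arm", "body": {"deltas": [[[-0.5,1.0,0,0.02,5],[-1.5,3.4,0,0.05,5],[-3.4,7.4,0,0.12,5],[-5.3,11.8,0,0.19,5],[-7.3,16.2,0,0.26,5],[-9.3,20.5,0,0.33,5],[-11.1,24.6,0,0.4,5],[-12.8,28.3,0,0.46,5],[-14.2,31.3,0,0.51,5],[-15.0,33.2,0,0.535,5],[-15.25,33.7,0,0.541,5],[-15.25,33.7,0,0.541,5]]]}}

```text
clock: 18.85
eef_pos: [0.5012, -0.1884, 0.261]
tcp_rot: [[0.974, -0.225, -0.001], [-0.225, -0.974, 0.001], [-0.001, -0.001, -1.0]]
wrist_force: [0.2, 1.1, -2.0]
gripper_width: 0.0598
```

Emit:
{"method": "move_arm", "body": {"deltas": [[[0,0,2,0,5],[0,0,5,0,5],[0,0,8,0,5],[0,0,10,0,5],[0,0,10.8,0,5],[0,0,11,0,5],[0,0,11,0,5]]]}}

```text
clock: 19.55
eef_pos: [0.5021, -0.1879, 0.1523]
tcp_rot: [[0.975, -0.224, 0.001], [-0.224, -0.975, -0.0], [0.001, -0.0, -1.0]]
wrist_force: [0.1, 0.2, -0.8]
gripper_width: 0.0598
```

Emit:
{"method": "move_arm", "body": {"deltas": [[[0,0,0.8,0,5],[0,0,1.5,0,5],[0,0,2.0,0,5],[0.2,0,2.3,0,5],[0.5,0,2.6,0,5],[0.8,0,2.9,0,5],[1.0,0,3.2,0,5],[1.0,0,3.2,0,5]]]}}

```text
clock: 20.35
eef_pos: [0.5116, -0.191, 0.1192]
tcp_rot: [[0.974, -0.225, 0.0], [-0.225, -0.974, 0.0], [0.0, -0.0, -1.0]]
wrist_force: [0.9, 0.3, -2.1]
gripper_width: 0.0595
```

Emit:
{"method": "move_arm", "body": {"deltas": [[[0.2,0,0.3,0,5],[0.3,0,0.6,0,5],[0.4,0,0.8,0,5],[0.4,0,0.9,0,5],[0.4,0,0.9,0,5]]]}}

```text
clock: 20.85
eef_pos: [0.5154, -0.1918, 0.1107]
tcp_rot: [[0.974, -0.225, 0.001], [-0.225, -0.974, -0.0], [0.001, -0.0, -1.0]]
wrist_force: [2.1, -0.1, 1.2]
gripper_width: 0.0599
```

Emit:
{"method": "move_arm", "body": {"deltas": [[[0,0,0,0,7.2],[0,0,0,0,7.2],[0,0,0,0,7.2],[0,0,0,0,7.2],[0,0,0,0,5],[0,0,0,0,5],[0,0,0,0,5],[0,0,0,0,5]]], "force": 10}}

```text
clock: 21.65
eef_pos: [0.515, -0.1918, 0.1106]
tcp_rot: [[0.974, -0.225, -0.0], [-0.225, -0.974, -0.0], [-0.0, 0.0, -1.0]]
wrist_force: [-0.6, -0.2, 0.0]
gripper_width: 0.0598
```

Emit:
{"method": "move_arm", "body": {"deltas": [[[-0.3,0,0,0,5],[-0.6,0,0,0,5],[-1.0,0,0,0,5],[-1.4,0,0,0,5],[-1.8,0,0,0,5],[-2.2,0,0,0,5],[-2.4,0,0,0,5],[-2.5,0,0,0,5],[-2.5,0,0,0,5]]]}}

```text
clock: 22.55
eef_pos: [0.4905, -0.1861, 0.1105]
tcp_rot: [[0.974, -0.225, -0.0], [-0.225, -0.974, -0.0], [-0.0, 0.0, -1.0]]
wrist_force: [-0.2, -0.0, 0.3]
gripper_width: 0.06
```

Emit:
{"method": "move_arm", "body": {"deltas": [[[-0.1,0,0,0,5],[-0.2,0,0,0,5],[-0.3,0,0,0,5],[-0.3,0,0,0,5]]]}}

```text
clock: 22.95
eef_pos: [0.4877, -0.1855, 0.1105]
tcp_rot: [[0.974, -0.225, -0.0], [-0.225, -0.974, -0.0], [-0.0, 0.0, -1.0]]
wrist_force: [0.1, 0.7, -1.1]
gripper_width: 0.0602
```

Emit:
{"method": "move_arm", "body": {"deltas": [[[-0.1,0,0,0,5],[-0.2,0,0,0,5],[-0.3,0,0,0,5],[-0.3,0,0,0,5]]]}}

```text
clock: 23.35
eef_pos: [0.4847, -0.1848, 0.1105]
tcp_rot: [[0.974, -0.225, -0.0], [-0.225, -0.974, -0.0], [-0.0, 0.0, -1.0]]
wrist_force: [-1.0, 0.6, -0.6]
gripper_width: 0.0599
```

Emit:
{"method": "move_arm", "body": {"deltas": [[[-0.1,0,0,0,5],[-0.2,0,0,0,5],[-0.2,0,0,0,5]]]}}

```text
clock: 23.65
eef_pos: [0.4832, -0.1844, 0.1107]
tcp_rot: [[0.974, -0.225, 0.001], [-0.225, -0.974, -0.0], [0.001, 0.0, -1.0]]
wrist_force: [2.2, -0.5, -1.8]
gripper_width: 0.0601
```

Emit:
{"method": "move_arm", "body": {"deltas": [[[-0.1,0,0,0,5],[-0.2,0,0,0,5],[-0.2,0,0,0,5]]]}}

```text
clock: 23.95
eef_pos: [0.483, -0.1843, 0.1115]
tcp_rot: [[0.974, -0.225, 0.005], [-0.225, -0.974, -0.001], [0.005, 0.0, -1.0]]
wrist_force: [8.4, -1.6, -2.8]
gripper_width: 0.0599
```

The flat carton presses on the stop (8 N). Next I ease off, release, rise and look at the tag.

Emit:
{"method": "move_arm", "body": {"deltas": [[[0.2,0,0,0,5],[0.2,0,0,0,8.2],[0.2,0,0,0,8.2],[0.2,0,0,0,8.2],[0.2,0,0,0,8.2],[0.2,0,-2,0,8.2],[0.2,0,-6,0,8.7],[0.2,0,-11,0,8.7],[0.2,0,-14,0,8.7],[0.2,0,-14,0,8.7]]]}}

```text
clock: 24.95
eef_pos: [0.4849, -0.1848, 0.2553]
tcp_rot: [[0.974, -0.225, 0.007], [-0.225, -0.974, -0.003], [0.007, 0.002, -1.0]]
wrist_force: [0.4, 0.1, -0.3]
gripper_width: 0.087
```

```bash
cat > m10.py <<'E'
from plant import robot
from h import *
import pickle
W=robot.camera('wrist'); o=robot.get_obs(); print(o['clock'],np.round(o['eef_pos'],4),np.round(o['joint_pos'],1),np.round(o['wrist_force'],2))
pickle.dump(W,open('w2.pkl','wb')); cv2.imwrite('pics/w3.png',W['image'][:,:,::-1])
E
python3 m10.py
```

```text
25.0 [ 0.4839 -0.1846  0.2525] [ 41.5   6.2 -27.5  96.1   3.   78.2 -89.5] [-0.45  0.35  0.05]
```

Emit:
{"method": "move_arm", "body": {"deltas": [[[6.8,-21.7,2,1.449,8.7],[6.8,-21.7,2,1.449,8.7],[6.8,-21.7,2,1.449,8.7],[6.8,-21.7,2,1.449,8.7],[6.8,-21.7,2,1.449,8.7],[6.8,-21.7,2,1.449,8.7],[6.8,-21.7,2,1.449,8.7],[6.8,-21.7,2,1.449,8.7],[6.8,-21.7,2,1.449,8.7],[6.8,-21.7,2,1.449,8.7],[6.8,-21.7,2,1.449,8.7],[6.8,-21.7,2,1.449,8.7]]]}}

```text
clock: 26.2
eef_pos: [0.5936, 0.0066, 0.2163]
tcp_rot: [[0.354, -0.933, -0.068], [-0.934, -0.356, 0.016], [-0.039, 0.058, -0.998]]
wrist_force: [0.3, -1.1, -2.5]
gripper_width: 0.0867
```

```bash
cat > m11.py <<'E'
from plant import robot
from h import *
import pickle
W=robot.camera('wrist'); o=robot.get_obs(); print(o['clock'],np.round(o['eef_pos'],4),np.round(o['tcp_rot'],4)[:2,:2].tolist(),np.round(o['joint_pos'],1))
pickle.dump(W,open('w4.pkl','wb'))
for n in('tag','holder'):
    for d in robot.outline_of(n,W): print(n,np.round(d['bbox']),round(d['score'],2),int(d['mask'].sum()))
tg=(.5967,-.0185,-6); a=(tg,TAG,'tag'),(tg,HOLD,'holder')
for x0,P,n in a:
    m=mask(robot,n,W,proj(W,place(P[0],*x0)).mean(0))
    if m is None: print(n,'none',proj(W,place(P[0],*x0)).mean(0)); continue
    PP=P if n=='tag' else HOLD+TAG
    r=fit(lambda q:-iou(W,[place(p,*q) for p in P],m),x0,[.01,.01,6]); print(n,np.round(r.x,4),round(-r.fun,3))
im=cv2.resize(W['image'],(800,600)); W3=pickle.load(open('w2.pkl','rb'))
cv2.imwrite('pics/w4.png',np.hstack([cv2.resize(W['image'],(400,300),interpolation=3),cv2.resize(W3['image'],(400,300),interpolation=3)])[:,:,::-1])
cv2.imwrite('pics/w4big.png',im[:,:,::-1])
E
python3 m11.py
```

```text
26.25 [0.5946 0.0064 0.2179] [[0.3491, -0.9348], [-0.9364, -0.3507]] [ -43.8   24.6   52.8   87.6  -20.    81.5 -148.7]
tag [323. 189.  57. 100.] 0.95 2475
holder [316. 177.  96. 109.] 0.6 3609
tag [ 0.5992 -0.0192 -7.0945] 0.943
holder [ 0.5996 -0.0179 -6.8421] 0.602
```

The last joint ran to its limit turning that way (yaw -70°), so I'll turn the tool the other way round to tag yaw +90°.

Emit:
{"method": "move_arm", "body": {"deltas": [[[0,0,0,-0.14,8.7],[0,0,0,-0.28,8.7],[0,0,0,-0.42,8.7],[0,0,0,-0.56,8.7],[0,0,0,-0.7,8.7],[0,0,0,-0.84,8.7],[0,0,0,-0.98,8.7],[0,0,0,-1.12,8.7],[0,0,0,-1.26,8.7],[0,0,0,-1.4,8.7],[0,0,0,-1.4,8.7]]]}}

```text
clock: 27.55
eef_pos: [0.5944, 0.0063, 0.2175]
tcp_rot: [[0.978, 0.197, -0.066], [0.198, -0.98, 0.018], [-0.061, -0.031, -0.998]]
wrist_force: [0.2, 0.4, -0.1]
gripper_width: 0.0869
```

```bash
python3 - <<'E'
from plant import robot
import numpy as np
o=robot.get_obs(); R=o['tcp_rot']; print(o['clock'],np.round(o['eef_pos'],4),np.round(R,4).tolist(),'yaw',np.degrees(np.arctan2(R[1][0],R[0][0])),np.round(o['joint_pos'],1))
E
```

```text
27.55 [0.5944 0.0063 0.2175] [[0.9782, 0.1967, -0.0664], [0.1983, -0.98, 0.0182], [-0.0615, -0.031, -0.9976]] yaw 11.459258679906949 [-32.   20.4  35.9  87.1 -12.8  80.3 -73.5]
```

The brush with the limit left the tool 3.9° off vertical, mostly towards x. That is tolerable for the loose slot and eye, provided I work out the shifts with the full rotation. I'm turning on to yaw ≈83° and looking at the tag again.

Emit:
{"method": "move_arm", "body": {"deltas": [[[-0.6,5.5,-0.4,-0.14,8.7],[-0.6,5.5,-0.4,-0.28,8.7],[-0.6,5.5,-0.4,-0.42,8.7],[-0.6,5.5,-0.4,-0.56,8.7],[-0.6,5.5,-0.4,-0.7,8.7],[-0.6,5.5,-0.4,-0.84,8.7],[-0.6,5.5,-0.4,-0.98,8.7],[-0.6,5.5,-0.4,-1.12,8.7],[-0.6,5.5,-0.4,-1.248,8.7],[-0.6,5.5,-0.4,-1.248,8.7]]]}}

```text
clock: 28.55
eef_pos: [0.5995, -0.0487, 0.2204]
tcp_rot: [[0.128, 0.99, -0.066], [0.992, -0.127, 0.017], [0.009, -0.068, -0.998]]
wrist_force: [0.5, -0.5, -0.3]
gripper_width: 0.0869
```

```bash
cat > d.py <<'E'
# usage: d.py x y z yaw  -> deltas (cm, rad) from the present pose
import sys,numpy as np
from plant import robot
o=robot.get_obs(); R=np.array(o['tcp_rot']); t=np.array(sys.argv[1:4],float)
yaw=np.degrees(np.arctan2(R[1,0],R[0,0])); print(o['clock'],np.round(o['eef_pos'],4),'yaw',round(yaw,2),'z',np.round(R[:,2],3),'q',np.round(o['joint_pos'],0),'F',np.round(o['wrist_force'],1),round(o['gripper_width'],4))
print('delta',np.round(R.T@(t-o['eef_pos'])*100,2),round(-np.radians(float(sys.argv[4])-yaw),3))
E
python3 m11.py; python3 d.py .599 -.019 .1125 83
```

```text
28.6 [ 0.5995 -0.0487  0.2204] [[0.1323, 0.989], [0.9912, -0.1314]] [-19.   20.   25.7  85.2  -9.2  80.7  -0.2]
tag [328. 195.  24.  98.] 0.62 1722
holder [245. 374.  84.  54.] 0.7 985
holder [334. 181.  66.  90.] 0.6 3869
tag [ 0.5995 -0.0186 -6.6779] 0.973
holder [ 0.6    -0.0169 -6.6185] 0.676
28.8 [ 0.5996 -0.0485  0.2203] yaw 82.53 z [-0.066  0.017 -0.998] q [-19.  20.  26.  85.  -9.  81.  -0.] F [ 0.2  0.3 -0.4] 0.0869
delta [ 2.84  0.29 10.81] -0.008
```

Tag fit from close up: (0.5995, -0.0186, yaw -6.7°), overlap 0.97, agreeing with the holder's fit. Descending to grip it 15 mm below its upper edge.

Emit:
{"method": "move_arm", "body": {"deltas": [[[2.8,0.35,2,-0.013,5],[2.8,0.35,6,-0.013,5],[2.8,0.35,9,-0.013,5],[2.8,0.35,11,-0.013,5],[2.8,0.35,12.4,-0.013,5],[2.8,0.35,12.8,-0.013,5],[2.8,0.35,12.8,-0.013,0.4],[2.8,0.35,12.8,-0.013,0.4],[2.8,0.35,12.8,-0.013,0.4],[2.8,0.35,12.8,-0.013,0.4],[2.8,0.35,12.8,-0.013,0.4],[2.8,0.35,12.8,-0.013,0.4]]], "force": 15}}

```text
clock: 30.0
eef_pos: [0.5983, -0.019, 0.0928]
tcp_rot: [[0.114, 0.991, -0.066], [0.993, -0.113, 0.017], [0.009, -0.068, -0.998]]
wrist_force: [-0.9, -0.5, 0.1]
gripper_width: 0.0103
```

```bash
python3 d.py .5983 -.0189 .18 83.3
```

```text
30.0 [ 0.5983 -0.019   0.0928] yaw 83.45 z [-0.066  0.017 -0.998] q [-20.  25.  23.  94. -12.  67.  -0.] F [-0.9 -0.5  0.1] 0.0103
delta [ 0.09 -0.59 -8.7 ] 0.003
```

Emit:
{"method": "move_arm", "body": {"deltas": [[[0,0,0,0,0.4],[0,0,0,0,0.4],[0.01,-0.07,-1,0,0.4],[0.02,-0.14,-2,0,0.4],[0.03,-0.21,-3,0,0.4],[0.05,-0.34,-5,0,0.4],[0.08,-0.54,-8,0,0.4],[0.1,-0.68,-10,0,0.4],[0.1,-0.68,-10,0,0.4]]]}}

```text
clock: 30.9
eef_pos: [0.5992, -0.0191, 0.1967]
tcp_rot: [[0.114, 0.992, -0.062], [0.993, -0.113, 0.017], [0.01, -0.064, -0.998]]
wrist_force: [-0.2, -0.3, -0.4]
gripper_width: 0.0076
```

```bash
cat > m12.py <<'E'
import sys
from plant import robot
from h import *
from scipy.spatial.transform import Rotation as Ro
S,D,W=robot.camera('scene'),robot.camera('side'),robot.camera('wrist'); o=robot.get_obs(); R=np.array(o['tcp_rot']); print(o['clock'],np.round(o['eef_pos'],4),np.round(o['wrist_force'],2),o['gripper_width'])
g=np.array(o['eef_pos'])-R[:,2]*robot.tcp_to_grasp
yaw=np.degrees(np.arctan2(R[1,0],R[0,0]))-90
# tag: pitch about its y by q[0], slip: q[1] along tag y, q[2] along z ; nominal grip 15 mm below top
def T(q):
    B=box(-4,4,-27.5,27.5,-105,15)
    return [place((B+[0,q[1],q[2]])@Ro.from_euler('y',q[0],degrees=True).as_matrix().T,g[0],g[1],yaw,g[2])]
ms=[]
for p in(S,D):
    for d in robot.outline_of('tag',p): print(np.round(d['bbox']),round(d['score'],2),np.round(proj(p,T((4,0,0))[0]).mean(0)))
    m=mask(robot,'tag',p,proj(p,T((4,0,0))[0]).mean(0))
    if m is not None: ms.append((p,m))
for q in((0,0,0),(4,0,0),(-4,0,0)): print(q,[round(iou(p,T(q),m),3) for p,m in ms])
E
python3 m12.py; python3 d.py .5155 -.310 .193 77
```

```text
31.05 [ 0.5975 -0.0188  0.1924] [-0.36  0.48 -1.03] 0.007820105563819917
[289. 232.  32.  39.] 0.82 [286. 226.]
[209. 216.  97.  83.] 0.44 [286. 226.]
[313. 180.  21.  57.] 0.71 [314. 176.]
[247. 298. 131. 151.] 0.5 [314. 176.]
(0, 0, 0) [np.float64(0.493), np.float64(0.682)]
(4, 0, 0) [np.float64(0.535), np.float64(0.782)]
(-4, 0, 0) [np.float64(0.447), np.float64(0.586)]
31.25 [ 0.5977 -0.0189  0.1919] yaw 83.46 z [-0.068  0.016 -0.998] q [-21.  20.  25.  88.  -9.  78.  -2.] F [ 0.2  0.8 -0.5] 0.0079
delta [-2.986e+01 -4.860e+00 -2.000e-02] 0.113
```

The tag is held (1 N, jaws 7.8 mm) and hangs along the tool axis. Its eye is 16 mm beyond the TCP. I'm carrying it to a point in front of the peg's free end.

Emit:
{"method": "move_arm", "body": {"deltas": [[[0,-0.3,-4.7,0,0.4],[-3,-0.6,-4.7,0.01,0.4],[-7,-1.2,-4.7,0.03,0.4],[-11.5,-2.0,-4.7,0.05,0.4],[-16,-2.8,-4.7,0.07,0.4],[-20.5,-3.6,-4.7,0.09,0.4],[-24.5,-4.3,-4.7,0.1,0.4],[-28,-4.8,-4.7,0.11,0.4],[-30.5,-5.2,-4.7,0.113,0.4],[-31.25,-5.3,-4.7,0.113,0.4],[-31.25,-5.3,-4.7,0.113,0.4]]]}}

```text
clock: 32.35
eef_pos: [0.5126, -0.3249, 0.2401]
tcp_rot: [[0.227, 0.972, -0.067], [0.974, -0.226, 0.017], [0.001, -0.069, -0.998]]
wrist_force: [1.0, 0.5, -0.4]
gripper_width: 0.0079
```

```bash
cat > m13.py <<'E'
from plant import robot
from h import *
W=robot.camera('wrist'); S=robot.camera('scene'); D=robot.camera('side'); im=[]
st=(.4824,-.1837,-13.0)
cv2.imwrite('pics/w5.png',W['image'][:,:,::-1])
for p in(S,D):
    for d in robot.outline_of('tag',p)[:2]: print('tag',np.round(d['bbox']),round(d['score'],2))
    print('peg',np.round(proj(p,place(np.array([[.025,-.13,.11],[-.035,-.13,.11]]),*st)),1).tolist())
# scene camera line search for column: fit column + stand from masks of cartons now
for nm,z0,z1 in(('carton_flat',102,137),('carton_tall',52,102)):
    P=lambda q:[place(box(-50,50,-30,30,z0,z1),*q)]
    for k,p in(('S',S),('D',D)):
        m=mask(robot,nm,p,proj(p,P(st)[0]).mean(0))
        if m is not None:
            r=fit(lambda q:-iou(p,P(q),m),st,[.01,.01,5]); print(nm,k,int(m.sum()),np.round(r.x,4),round(-r.fun,3))
E
python3 m13.py; python3 d.py .5127 -.3242 .1298 77
```

```text
tag [156. 168.  41.  47.] 0.85
tag [206. 260.  18.  29.] 0.54
peg [[171.3, 193.4], [185.2, 177.6]]
tag [409. 196.  97.  87.] 0.63
tag [418. 115.  22.  52.] 0.56
peg [[424.4, 156.6], [444.2, 166.2]]
carton_flat S 1302 [  0.4817  -0.182  -11.5314] 0.948
carton_flat D 1148 [  0.4839  -0.1869 -13.8637] 0.862
carton_tall S 697 [  0.4831  -0.1806 -12.5931] 0.459
carton_tall D 585 [  0.4947  -0.1673 -53.9195] 0.461
32.8 [ 0.5135 -0.3236  0.2406] yaw 77.04 z [-0.066  0.017 -0.998] q [  1.  21.  35.  83. -11.  83.  23.] F [-0.  -0.1 -0.5] 0.0077
delta [-0.09  0.7  11.06] 0.001
```

```bash
python3 - <<'E'
from plant import robot
from h import *
S,D=robot.camera('scene'),robot.camera('side')
for p in(S,D):
    for d in robot.recognise('bottle_a',p):
        b=d['bbox']; print(np.round(ray(p,b[0],b[1],.041),3),round(d['score'],2))
E
```

```text
[0.66  0.338 0.041] 0.92
[ 0.624 -0.292  0.041] 0.75
[ 0.605 -0.206  0.041] 0.68
[0.391 0.044 0.041] 0.68
[0.645 0.339 0.041] 0.95
[0.382 0.051 0.041] 0.9
[ 0.615 -0.299  0.041] 0.65
[ 0.589 -0.217  0.041] 0.6
```

Emit:
{"method": "move_arm", "body": {"deltas": [[[0,0.15,2,0,0.4],[0,0.4,6,0,0.4],[0,0.55,9,0,0.4],[-0.1,0.67,10.5,0,0.4],[-0.1,0.7,11.1,0,0.4],[-0.1,0.7,11.1,0,0.4],[-0.1,0.7,11.1,0,0.4]]]}}

```text
clock: 33.7
eef_pos: [0.5131, -0.3254, 0.1308]
tcp_rot: [[0.225, 0.972, -0.065], [0.974, -0.225, 0.016], [0.001, -0.067, -0.998]]
wrist_force: [-0.4, 0.5, -0.9]
gripper_width: 0.0083
```

```bash
python3 d.py .4543 -.3107 .1298 77
```

```text
33.7 [ 0.5131 -0.3254  0.1308] yaw 76.99 z [-0.065  0.016 -0.998] q [  2.  26.  33.  91. -13.  71.  25.] F [-0.4  0.5 -0.9] 0.0083
delta [ 0.11 -6.04  0.5 ] -0.0
```

Emit:
{"method": "move_arm", "body": {"deltas": [[[0.1,-0.6,0.1,0,0.4],[0.1,-1.2,0.15,0,0.4],[0.1,-1.7,0.2,0,0.4],[0.1,-2.2,0.22,0,0.4],[0.1,-2.7,0.25,0,0.4],[0.1,-3.2,0.28,0,0.4],[0.1,-3.7,0.31,0,0.4],[0.1,-3.7,0.31,0,0.4]]]}}

```text
clock: 34.5
eef_pos: [0.4758, -0.3155, 0.1288]
tcp_rot: [[0.225, 0.972, -0.067], [0.974, -0.225, 0.017], [0.001, -0.069, -0.998]]
wrist_force: [0.4, -0.8, -0.6]
gripper_width: 0.0079
```

Emit:
{"method": "move_arm", "body": {"deltas": [[[0,-0.6,0.04,0,0.4],[0,-1.2,0.08,0,0.4],[0,-1.7,0.11,0,0.4],[0,-2.1,0.14,0,0.4],[0,-2.1,0.14,0,0.4],[0,-2.08,0.5,0,0.4],[0,-2.05,0.8,0,0.4],[0,-2.05,0.8,0,0.4]]]}}

```text
clock: 35.3
eef_pos: [0.4559, -0.3106, 0.1215]
tcp_rot: [[0.225, 0.972, -0.067], [0.974, -0.224, 0.017], [0.001, -0.069, -0.998]]
wrist_force: [-0.3, -0.4, -1.0]
gripper_width: 0.0079
```

```bash
cat > m14.py <<'E'
import sys
from plant import robot
from h import *
D=robot.camera('side'); S=robot.camera('scene'); W=robot.camera('wrist')
a=cv2.resize(D['image'][110:235,370:480],None,fx=2.4,fy=2.4,interpolation=cv2.INTER_CUBIC)
b=cv2.resize(S['image'][140:265,130:270],None,fx=2.4,fy=2.4,interpolation=cv2.INTER_CUBIC)
c=cv2.resize(W['image'],(400,300),interpolation=cv2.INTER_AREA)
x=np.hstack([a,b]); y=np.zeros((300,x.shape[1],3),np.uint8); y[:,:400]=c
cv2.imwrite(sys.argv[1],np.vstack([x,y])[:,:,::-1])
E
python3 m14.py pics/h1.png;python3 d.py .4543 -.3107 .1193 77
```

```text
35.45 [ 0.456  -0.3108  0.1221] yaw 77.0 z [-0.067  0.017 -0.998] q [  0.  19.  34. 100. -10.  68.  25.] F [ 0.4  0.2 -0.3] 0.0078
delta [-0.03 -0.15  0.29] -0.0
```

View pics/h1.png

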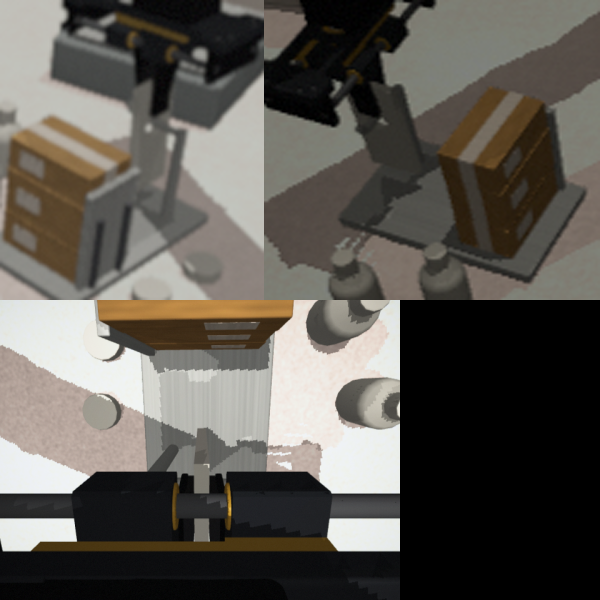

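The final close look shows the eye over the peg, with the peg's tip sticking out of the tag at (375,100). The tag is square beside the column of three aligned cartons. I'll lower it until it hangs and release with a small opening, clear of the upturned tip.

Emit:
{"method": "move_arm", "body": {"deltas": [[[0,0,0.1,0,0.4],[0,0,0.2,0,0.4],[0,0,0.25,0,0.4],[0,0,0.25,0,0.4]]]}}

```text
clock: 35.85
eef_pos: [0.4558, -0.3108, 0.1197]
tcp_rot: [[0.225, 0.972, -0.066], [0.974, -0.224, 0.017], [0.001, -0.068, -0.998]]
wrist_force: [-1.0, 0.7, -0.2]
gripper_width: 0.008
```

Emit:
{"method": "move_arm", "body": {"deltas": [[[0,0,0.05,0,0.4],[0,0,0.1,0,0.4],[0,0,0.1,0,0.4]]]}}

```text
clock: 36.15
eef_pos: [0.4559, -0.3108, 0.1194]
tcp_rot: [[0.225, 0.972, -0.066], [0.974, -0.224, 0.017], [0.001, -0.068, -0.998]]
wrist_force: [-2.3, 1.6, 6.9]
gripper_width: 0.0078
```

The eye rests on the peg (7 N upward at the predicted height). Releasing.

Emit:
{"method": "move_arm", "body": {"deltas": [[[0,0,-0.05,0,0.4],[0,0,-0.05,0,1.2],[0,0,-0.05,0,1.8],[0,0,-0.05,0,1.8],[0,0,-0.05,0,1.8],[0,0,-0.05,0,1.8],[0,-0.07,-1,0,1.8],[0,-0.14,-2,0,1.8],[0,-0.21,-3,0,1.8],[0,-0.35,-5,0,1.8],[0,-0.55,-8,0,1.8],[0,-0.83,-12,0,1.8]]]}}

```text
clock: 37.35
eef_pos: [0.455, -0.3105, 0.2399]
tcp_rot: [[0.225, 0.972, -0.068], [0.974, -0.224, 0.017], [0.002, -0.07, -0.998]]
wrist_force: [1.6, -0.5, -0.1]
gripper_width: 0.018
```

```bash
cat > m15.py <<'E'
from plant import robot
from h import *
S,D=robot.camera('scene'),robot.camera('side'); o=robot.get_obs(); print(o['clock'],np.round(o['eef_pos'],3),np.round(o['wrist_force'],2),o['gripper_width'])
st=(.4824,-.1837,-13.0)
T=lambda q:[place(box(-4,4,-27.5,27.5,33,153),*q)]
c=place(np.array([[.004,-.13,.093]]),*st)[0]; x0=(c[0],c[1],-13)
for k,p in(('S',S),('D',D)):
    print(k,'expect tag at',np.round(proj(p,T(x0)[0]).mean(0)),[(np.round(d['bbox']).tolist(),round(d['score'],2)) for d in robot.recognise('tag',p)[:3]])
    m=mask(robot,'tag',p,proj(p,T(x0)[0]).mean(0))
    if m is not None: r=fit(lambda q:-iou(p,T(q),m),x0,[.01,.01,6]); print('  iou',round(iou(p,T(x0),m),3),np.round(r.x,4),round(-r.fun,3))
    for nm,z0,z1 in(('carton_flat',102,137),('carton_tall',52,102),('carton_base',12,52)):
        P=[place(box(-50,50,-30,30,z0,z1),*st)]; print('  ',nm,np.round(proj(p,P[0]).mean(0)),[(np.round(d['bbox']).tolist(),round(d['score'],2)) for d in robot.recognise(nm,p) if np.hypot(*(np.array(d['bbox'][:2])-proj(p,P[0]).mean(0)))<30])
E
python3 m15.py
```

```text
37.45 [ 0.457 -0.313  0.245] [ 0.29 -0.53  0.12] 0.017682612871836714
S expect tag at [178. 192.] [([179.0, 193.0, 35.0, 47.0], 0.79)]
  iou 0.84 [  0.4563  -0.3093 -15.1291] 0.897
   carton_flat [225. 198.] [([228.0, 200.0, 50.0, 44.0], 0.95)]
   carton_tall [228. 211.] [([228.0, 213.0, 49.0, 41.0], 0.85)]
   carton_base [230. 224.] [([230.0, 230.0, 42.0, 35.0], 0.79)]
D expect tag at [430. 165.] [([432.0, 165.0, 21.0, 48.0], 0.6)]
  iou 0.69 [ 0.4544 -0.3131 -8.7606] 0.775
   carton_flat [398. 177.] [([401.0, 177.0, 57.0, 42.0], 0.68)]
   carton_tall [396. 193.] [([387.0, 199.0, 32.0, 33.0], 0.67)]
   carton_base [394. 208.] [([385.0, 213.0, 33.0, 29.0], 0.96)]
```

The tag hangs at the expected place in both cameras and the column is complete. One short wait, a last comparison, then I hand in.

Emit:
{"method": "move_arm", "body": {"deltas": [[[0,0,-2,0,1.8],[0,0,-4,0,1.8],[0,0,-4,0,1.8],[0,0,-4,0,1.8],[0,0,-4,0,1.8],[0,0,-4,0,1.8],[0,0,-4,0,1.8],[0,0,-4,0,1.8],[0,0,-4,0,1.8],[0,0,-4,0,1.8]]]}}

```text
clock: 38.95
eef_pos: [0.4583, -0.3115, 0.2789]
tcp_rot: [[0.225, 0.972, -0.066], [0.974, -0.224, 0.017], [0.001, -0.069, -0.998]]
wrist_force: [0.2, 0.9, -0.5]
gripper_width: 0.0179
```

```bash
python3 m15.py && python3 -c "
from plant import robot
print(robot.finish_job())"
```

```text
39.05 [ 0.458 -0.312  0.279] [-0.51 -0.22 -0.12] 0.017799066122930585
S expect tag at [178. 192.] [([179.0, 193.0, 33.0, 44.0], 0.82)]
  iou 0.831 [  0.4558  -0.3091 -13.661 ] 0.915
   carton_flat [225. 198.] [([226.0, 202.0, 47.0, 46.0], 0.8)]
   carton_tall [228. 211.] [([229.0, 212.0, 46.0, 45.0], 0.71)]
   carton_base [230. 224.] [([231.0, 229.0, 40.0, 35.0], 0.81)]
D expect tag at [430. 165.] [([432.0, 165.0, 18.0, 44.0], 0.95)]
  iou 0.714 [  0.4539  -0.3116 -10.8389] 0.808
   carton_flat [398. 177.] [([398.0, 177.0, 57.0, 43.0], 0.6)]
   carton_tall [396. 193.] [([387.0, 198.0, 31.0, 35.0], 0.8)]
   carton_base [394. 208.] [([386.0, 213.0, 31.0, 30.0], 0.92)]
the job is handed in; nothing more can be done
None
```

I stacked the tall carton and then the flat one on the base carton. Each was set down, regripped lightly and pulled back until it pressed on the stop plate, at about 5 N and 8 N. The batch tag then went over the peg's upturned end and hangs by its eye. I handed the job in at about 39 s of the 72 s allowed.

**Last checks:**
- **Column:** the close picture taken just before the tag was released showed all three cartons in line. At the end all three were still recognised in the column in both cameras.
- **Tag:** both cameras put it within 2 px of its expected place on the peg, and it stayed there between two looks about 1.6 s apart. The gripper was well clear with no contact force.

**What disagreed or went wrong:**
- **Stop contact:** both cartons met the stop about 5 mm further back than I had worked out, so they probably slipped a little in the grip. The force rise was clear each time.
- **Fitted angles:** the side camera's fit of the tag's angle was loose, about 2° off the stand's, against under 1° in the scene camera. My estimates of the stand's own position varied by 2–4 mm between cameras.
- **Wrist limit:** one turn ran the last joint up to its limit (about -148.7° against -149.18°). That left the tool tilted 3.9° for the tag work, which I allowed for in the moves.

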